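# Clear the hook and fold the cooling-tray cover to its vent mark

### The job

The cover of the small cooling tray stands open, and a steel ring hanging on the hook over the tray is in its way: first lift the ring up off the hook and put it in the blue bin. Then fold the cover forward over the tray, pushing on its back, until it is in line with the red arm at its side, and leave it there partly open. Leave the red arm as it is set, and keep the bottle, the jar and the cup upright where they stand.

Things in the scene. Friction and masses are not known exactly. Their poses are not given: they have to be found in the camera images.
- station: Grey open cooling tray fixed to the bench, 130 mm deep (its x) by 200 mm wide (its y) and 50 mm high, holding a few loose-looking but fixed ferrules; origin at the centre of its underside, x to the far side, y along the hinge, z up. The cover is hinged on its far (+x) rim. A steel hook of 8 mm round bar stands outside its +y side and a pivoting red arm and a thin grey arc outside its -y side.
- cover (a joint): Angle of the cover about its hinge, rad: 0 = shut, lying level over the tray; it grows as the free edge rises; pi/2 = upright, above that it leans back, away from the tray (up to 2.2). The hinge is stiff: the cover stays wherever it is left, and a push of about 3 to 5 N near its free edge moves it.
- cover_hinge (a point): Point on the cover's hinge axis, half-way along it. The axis runs along the tray's y, 66 mm to the far side of the tray's origin and 58 mm above its underside. Its frame turns with the cover: x points from the free edge to the hinge, z out of the back (the top face when shut).
- cover_edge (a point): Middle of the free edge of the cover, a flat bare-metal sheet 4 mm thick and 196 mm wide that reaches 134 mm from the hinge axis; its back face (top when shut) lies 6 mm off the plane through the hinge axis. Axes as for cover_hinge: x points from the free edge to the hinge.
- pointer (a joint): Angle of the red arm about the same hinge axis, rad, counted like the cover's: the cover is in line with the arm when both joints read the same. Set between 0.55 and 1.0; it is stiff and is not to be touched.
- red_arm (a point): Point on the red arm, 100 mm from the hinge axis; the arm is a 6 mm square red bar that ends in a 14 mm red ball 147 mm from the axis, in a plane 120 mm to the -y side of the tray's middle (22 mm past the cover's side). Axes as for cover_edge: x points from the ball to the hinge, so equal directions mean in line.
- hook_arm (a point): Point on the centre line of the hook's level arm (8 mm round bar), 208 mm above the bench, 42 mm to the robot's side of the hinge axis; axes as the tray's. The arm comes from a post 68 mm away in +y and runs along -y; 24 mm from this point in -y it bends up, and its end stands 18 mm higher than the arm's centre line, so a thing on it must be raised 20 mm or more and then moved off in -y.
- ring_center (a point): Centre of a brown-grey rusty steel ring, 75 mm outside and about 69 mm inside, 21 mm wide along its axis (its z), 0.1 kg. It starts hanging on the hook's arm with its axis along the arm, so its flat rims can be pinched across the 21 mm, beside the arm.
- ring: The same ring; origin at the middle of one flat side.
- bin_in (a point): Centre of the inner floor of the open blue plastic bin fixed to the bench, 5 mm above the bench; inside 130 mm (its x) by 120 mm (its y), walls 5 mm thick (7 mm at the lip) and 45 mm high.
- bottle: Plastic flux bottle with a red spout, 53 mm across, 169 mm high; origin at the centre of its underside. Bystander beside the tray.
- jar: Screw-lid jar with an orange lid, 62 mm across, 66 mm high; origin at the centre of its underside. Bystander beside the tray.
- cup: Steel cup, 70 mm across, 85 mm high, mouth up; origin at the centre of its underside. Bystander at the left.

How it is judged:
By the outcome, as a careful person would: the job done as asked, in the order asked, and still so for the second after the job is handed in, with the robot touching nothing.
It also fails if it takes over 59 s, if anything falls off the work surface, if the arm or the gripper's body presses on something with over 40 N, if the wrist force passes 120 N, or if a joint passes its speed limit or range.

### The arm

A 6-joint arm with a two-finger parallel gripper is mounted at the origin on a cart in front of the work surface, level with it; the furniture and walls round the work are solid. World frame = base frame: x ahead of the robot, y to its left, z up, the work surface at z = 0. Lengths are in m, angles in rad, forces in N, time in s.
With the tool pointing down it reaches from about 0.3 to 0.75 m from the base axis. Payload 8.5 kg.
Tool frame: the origin (TCP) lies midway between the tips of the shut fingers; the grasp point (between the pads) lies robot.tcp_to_grasp behind it (robot.tcp_to_grasp is the distance from the TCP to the grasp point, in m); z points along the fingers, x is the direction in which the jaws open and shut, and the axes are right-handed (so a half turn about z gives the same grasp; the last joint's range is limited). The gripper opens to 85 mm and grips with 20 to 120 N. Pads are 22 mm wide; open, the fingers measure 114 mm over their backs; the gripper's body (76 mm by 85 mm) begins 54 mm behind the grasp point. The pads swing forward as they close: fully open they stand 13 mm farther back than shut.
Start: joints at [-1.463, 0.381, 1.297, -0, 1.464, -0.215], TCP at [0.174, -0.522, 0.231] pointing down, gripper open.
Joint ranges: [-3.11, 3.11], [-0.89, 2.33], [0.22, 2.48], [-1.42, 4.56], [0.17, 2.85], [-2.88, 2.88]. Speed limits (rad/s): [2.39, 2.39, 3.14, 3.14, 3.14, 3.14].

### API

Orientations are given as a unit quaternion [w, x, y, z].
In Python, from rig import robot, optics gives the robot as it stands.
- The arm moves only by the tool play_rows, never from a script. Its argument "series" is a list of rows, each a list of 7 numbers: the turn, a rotation vector about the tool's x, y, z in rad, then the shift along the tool's x, y, z in m, then the opening in per cent of the stroke, from 0 (shut) to 100 (fully open). A call has 1 to 12 rows; each row shifts and turns the commanded pose from where the row before left it, along the tool's axes as they then stand; what a row does not reach is not made up. A row lasts 1/10 s, in which the tool goes at most 50 mm and 8.59 degrees, less where a joint would pass 70% of its speed; a pose out of reach is approached as far as the arm can. A call is refused whole if a number of a shift passes 0.05 or a number of a turn 0.15, either way. A call with a gripper value outside its range is refused whole. The fingers move at their own pace and stop on an object; the grip force is fixed at half the most. Time passes only in rows, so rows that do not move let the fingers close. It gives the time, the measured TCP pose, the force and the opening at its end, in the units of the state.
- robot.read_state(): the state, without advancing time (a new reading comes with each control period).
- optics.get_image(name): name is "scene" or "top" or "wrist"; returns a dict with "pixels" (420x560x3 uint8, red, green, blue), "camera_matrix" (3x3 intrinsics, pixels), "rvec" (rotation vector, rad) and "tvec" (3), from world to camera coordinates, as OpenCV has them. Camera axes: x right, y down, z forward; pixel columns grow to the right and rows downward; lengths in m; the calibration is good to about 2 mm. A picture is of the moment at which its call begins. There is no depth.
- robot.hand_in(): hands the job in, once; it reports no verdict.
The state is a dict: "t": time; "joint_pos": joint angles; "qvel": joint speeds; "joint_torque": joint torques, N m; "eef_pos": TCP position; "tool_rot": TCP orientation; "wrist_force": force on the tool from outside, world axes, zero at the start; "ft_torque": the same for the moment, N m; "finger_gap": finger opening in m.
Only numpy, scipy, OpenCV 4.12 (cv2) and the standard library are available. Lean on these libraries where they do the work, as an engineer would, in place of code of your own. Each camera call takes 0.05 s, during which the arm holds its last target.

## Working session

There is one attempt and no reset: what is moved stays moved. The work goes in short steps, Python scripts to look and compute and a tool call to move; the robot and the scene stay as the last step left them, time stands still between calls to the robot, and variables do not carry over. Pictures are saved under pics/ and viewed, and the job is handed in when it is done.

Besides the shell and the picture viewer there is one more tool, called after "Request:" as name(argument=value, ...), one argument or row to a line, values as JSON. play_rows: Moves the arm, as the interface text tells. Its arguments: {"type":"object","properties":{"series":{"type":"array","items":{"type":"array","items":{"type":"number"}}}},"required":["series"]}

```bash
mkdir -p pics; ls; python3 - <<'E'
from rig import robot, optics
import cv2,numpy as np
print(robot.read_state(), robot.tcp_to_grasp)
for n in ["scene","top","wrist"]:
    d=optics.get_image(n); cv2.imwrite(f"pics/{n}0.png",d["pixels"][:,:,::-1]); np.savez(f"pics/{n}0.npz",**d)
    R=cv2.Rodrigues(np.array(d["rvec"],float))[0]; print(n,np.round(-R.T@np.array(d["tvec"]).ravel(),3),np.round(R,2).tolist(),np.round(d["camera_matrix"],1).tolist())
E
```

```text
pics
{'t': 0.0, 'joint_pos': array([-1.46330447e+00,  3.81208506e-01,  1.29827740e+00,  2.33204465e-05,
        1.46359552e+00, -2.15298765e-01]), 'qvel': array([-0.00026918, -0.00087441, -0.00075242,  0.00083198, -0.00103295,
        0.0014531 ]), 'joint_torque': array([ 3.66626000e-04, -4.48465276e+01, -2.31277263e+01, -1.19178630e-04,
        4.78472386e-03, -6.48456904e-06]), 'eef_pos': array([ 0.17443954, -0.52129162,  0.23069945]), 'tool_rot': array([-5.61701057e-04,  8.11545185e-01, -5.84289191e-01, -4.88612705e-04]), 'wrist_force': array([ 0.75279051, -0.26816072, -0.10973427]), 'ft_torque': array([-0.0135869 ,  0.02892634, -0.01815931]), 'finger_gap': 0.08533699968270579} 0.0187
scene [-0.383 -1.287  0.825] [[0.83, -0.56, 0.01], [-0.22, -0.34, -0.91], [0.51, 0.75, -0.41]] [[535.9, 0.0, 272.3], [0.0, 535.9, 215.7], [0.0, 0.0, 1.0]]
top [ 0.317 -0.057  1.322] [[-0.02, -1.0, -0.01], [-0.99, 0.02, -0.12], [0.12, 0.0, -0.99]] [[492.4, 0.0, 283.2], [0.0, 492.4, 217.1], [0.0, 0.0, 1.0]]
wrist [ 0.246 -0.497  0.373] [[0.32, -0.95, -0.0], [-0.91, -0.3, 0.3], [-0.28, -0.09, -0.95]] [[319.8, 0.0, 272.7], [0.0, 319.8, 213.9], [0.0, 0.0, 1.0]]
```

View pics/scene0.png

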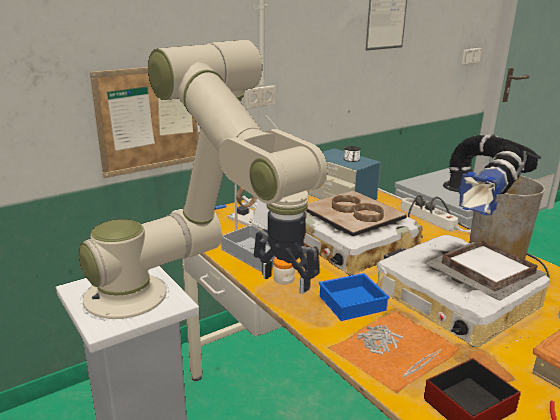

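View pics/top0.png

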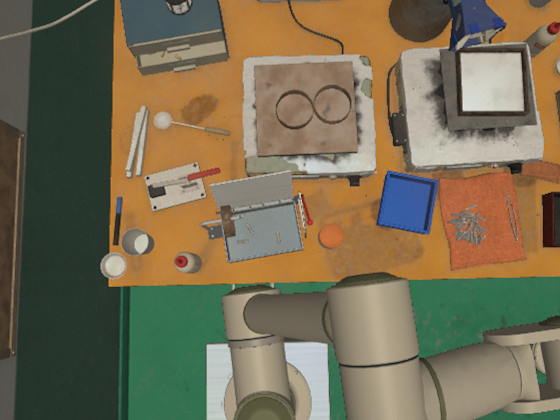

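View pics/wrist0.png

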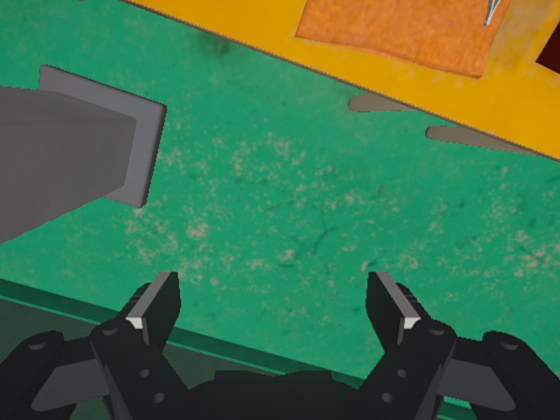

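The top view shows the tray at about (262,232) with the open cover at (252,190), the ring and hook at (226,218), the red arm at (305,208), the blue bin at (407,202), the jar at (331,236), the bottle at (186,262) and the cup at (138,242). In the scene view the arm hides the tray.

```bash
python3 - <<'E'
import cv2
a=cv2.imread("pics/top0.png")[150:280,90:350]; cv2.imwrite("pics/topz.png",cv2.resize(a,None,fx=3,fy=3,interpolation=cv2.INTER_CUBIC))
a=cv2.imread("pics/scene0.png")[170:320,200:400]; cv2.imwrite("pics/scz.png",cv2.resize(a,None,fx=4,fy=4,interpolation=cv2.INTER_CUBIC))
E
```

```text
(no output)
```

View pics/topz.png

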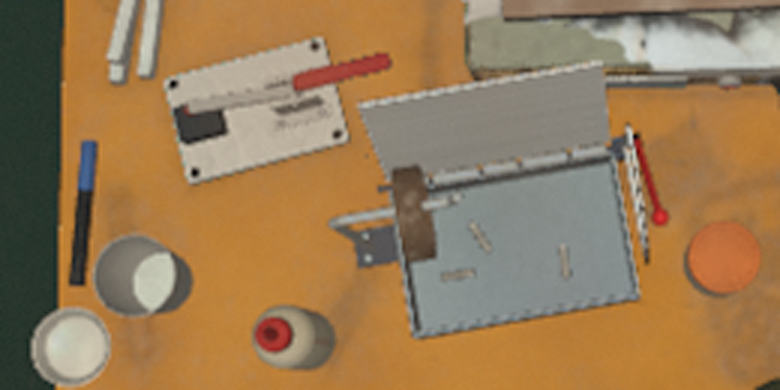

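View pics/scz.png

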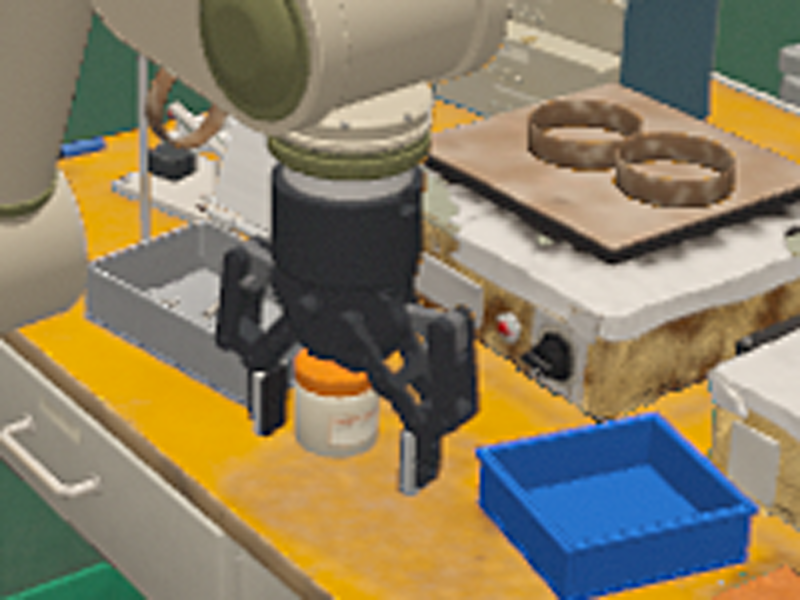

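```bash
cat > h.py <<'E'
import cv2,numpy as np
def ld(n): return np.load(f"pics/{n}.npz")
def ray(d,uv):
    R=cv2.Rodrigues(d["rvec"].astype(float))[0]; c=-R.T@d["tvec"].ravel()
    p=cv2.undistortPoints(np.array([[uv]],float),d["camera_matrix"],None)[0,0]
    return c,R.T@np.array([p[0],p[1],1])
def onz(d,uv,z):
    c,v=ray(d,uv); return c+v*(z-c[2])/v[2]
def proj(d,P):
    return cv2.projectPoints(np.array(P,float).reshape(-1,3),d["rvec"].astype(float),d["tvec"].astype(float),d["camera_matrix"],None)[0][:,0]
E
python3 - <<'E'
from h import *
d=ld("top0")
f=lambda x,y:((x+.5)/3-.5+90,(y+.5)/3-.5+150)
for n,(x,y,z) in dict(nl=(414,337,.05),nr=(639,298,.05),fr=(616,160,.05),ringtop_l=(410,168,.212),ringnear=(415,262,.175),ball=(660,217,.12),jar=(724,257,.066),bottle=(274,335,.165),covl=(358,103,.18),covr=(605,63,.18)).items(): print(n,np.round(onz(d,f(x,y),z),4))
a=d["pixels"]; h=cv2.cvtColor(a,cv2.COLOR_RGB2HSV)
m=cv2.inRange(h,(105,150,60),(125,255,255)); m[:, :360]=0;m[:,450:]=0;m[:150]=0
c=max(cv2.findContours(m,0,2)[0],key=cv2.contourArea); r=cv2.minAreaRect(c); print(r); 
for p in cv2.boxPoints(r): print(p,onz(d,p,.045))
E
```

```text
nl [0.3598 0.0948 0.05  ]
nr [ 0.3889 -0.0993  0.05  ]
fr [ 0.5094 -0.0825  0.05  ]
ringtop_l [0.4824 0.0774 0.212 ]
ringnear [0.4138 0.0786 0.175 ]
ball [ 0.4508 -0.1159  0.12  ]
jar [ 0.4213 -0.1721  0.066 ]
bottle [0.36   0.1906 0.165 ]
covl [0.5398 0.1218 0.18  ]
covr [ 0.5672 -0.0732  0.18  ]
((407.1679992675781, 202.0760040283203), (52.234554290771484, 54.64950942993164), 10.30484676361084)
[376.58398 224.28801] [ 0.44914632 -0.29360203  0.045     ]
[386.36 170.52] [ 0.59117419 -0.3258338   0.045     ]
[437.752 179.864] [ 0.56290067 -0.45961079  0.045     ]
[427.976 233.632] [ 0.42168678 -0.42571885  0.045     ]
```

Request:
play_rows(
  series=[
    [0,0,0,-0.03,-0.027,-0.025,100],
    [0,0,0,-0.03,-0.027,-0.025,100],
    [0,0,0,-0.03,-0.027,-0.025,100],
    [0,0,0,-0.03,-0.027,-0.025,100],
    [0,0,0,-0.03,-0.027,-0.025,100],
    [0,0,0,-0.035,-0.03,-0.015,100],
    [0,0,0,-0.035,-0.03,-0.01,100],
    [0,0,0,-0.035,-0.03,0,100],
    [0,0,0,-0.035,-0.03,0,100],
    [0,0,0,-0.035,-0.03,0,100],
    [0,0,0.09,-0.035,-0.03,0,100],
    [0,0,0.09,-0.035,-0.03,0,100],
  ],
)

```text
t: 1.35
eef_pos: [0.3801, -0.0372, 0.3815]
tool_rot: [-0.0, 0.755, -0.656, 0.0]
wrist_force: [0.9, -1.5, -0.0]
finger_gap: 0.0856
```

```bash
cat > snap.py <<'E'
import sys,cv2,numpy as np
from rig import robot, optics
for a in sys.argv[1:]:
    n=a.rstrip("0123456789"); d=optics.get_image(n); cv2.imwrite(f"pics/{a}.png",d["pixels"][:,:,::-1]); np.savez(f"pics/{a}.npz",**d)
s=robot.read_state(); print(s["t"],np.round(s["eef_pos"],4),np.round(s["tool_rot"],4),np.round(s["wrist_force"],2),s["finger_gap"])
from scipy.spatial.transform import Rotation as Ro
q=s["tool_rot"]; print(np.round(Ro.from_quat([*q[1:],q[0]]).as_matrix(),4).tolist())
E
python3 snap.py wrist1 scene1
```

```text
1.45 [ 0.381  -0.0348  0.3812] [-5.000e-04  7.571e-01 -6.533e-01 -3.000e-04] [-0.6  -1.14 -0.33] 0.08530090464985976
[[0.1465, -0.9892, 0.0001], [-0.9892, -0.1465, 0.0011], [-0.0011, -0.0003, -1.0]]
```

View pics/wrist1.png

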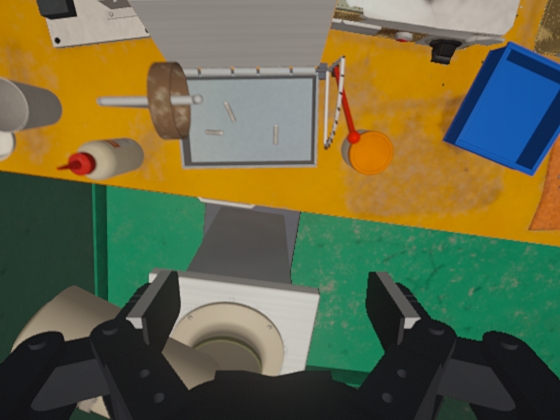

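View pics/scene1.png

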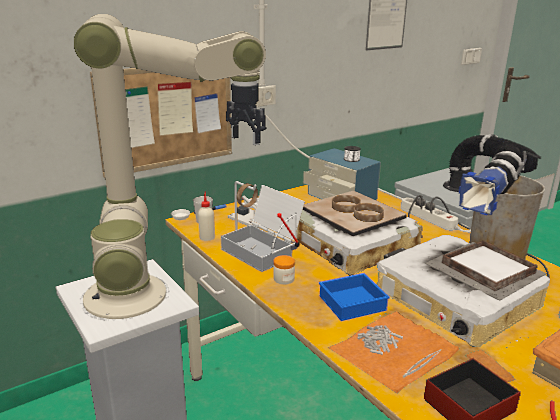

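```bash
python3 - <<'E'
import cv2
a=cv2.imread("pics/scene1.png")[170:280,195:345]; cv2.imwrite("pics/scz1.png",cv2.resize(a,None,fx=5,fy=5,interpolation=cv2.INTER_CUBIC))
a=cv2.imread("pics/wrist1.png")[0:200,80:420]; cv2.imwrite("pics/wz1.png",cv2.resize(a,None,fx=2.3,fy=2.3,interpolation=cv2.INTER_CUBIC))
E
```

```text
(no output)
```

View pics/scz1.png

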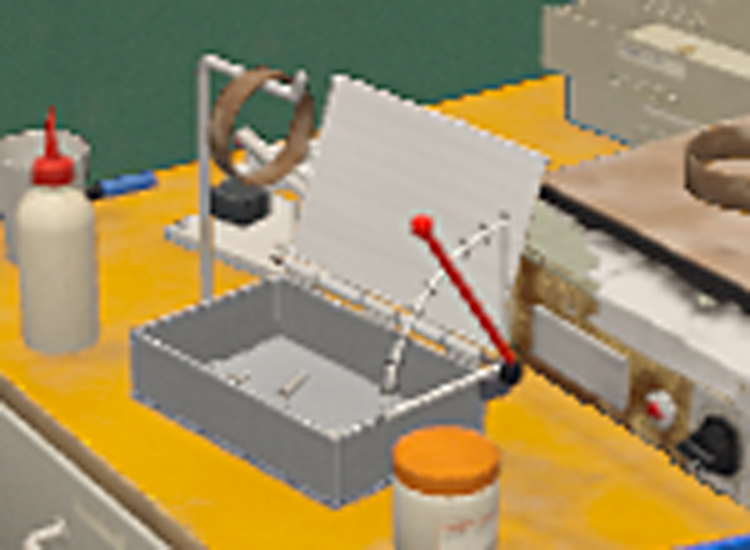

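View pics/wz1.png

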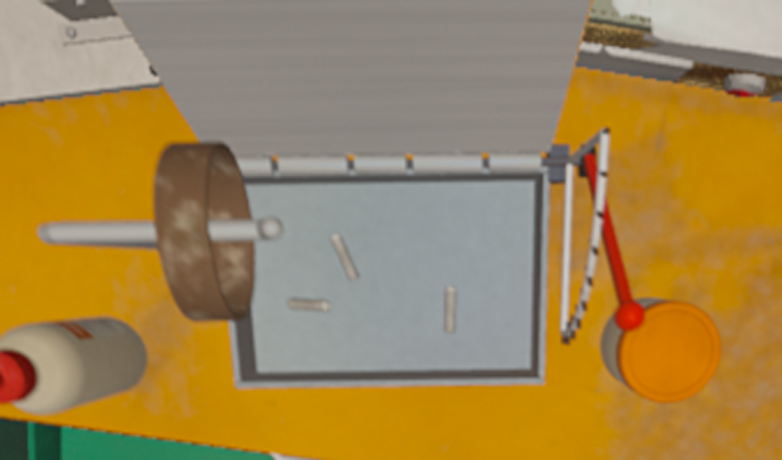

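```bash
cat >> h.py <<'E'
def tri(*obs):
    A=np.zeros((3,3));b=np.zeros(3)
    L=[]
    for d,uv in obs:
        c,v=ray(d,uv); v=v/np.linalg.norm(v); M=np.eye(3)-np.outer(v,v); A+=M;b+=M@c;L.append((c,M))
    p=np.linalg.solve(A,b); return p,[np.linalg.norm(M@(p-c)) for c,M in L]
E
python3 - <<'E'
from h import *
t,w,s=ld("top0"),ld("wrist1"),ld("scene1")
z=lambda k,o:(lambda x,y:((x+.5)/k-.5+o[0],(y+.5)/k-.5+o[1]))
W=z(2.3,(80,0));S=z(5,(195,170));T=z(3,(90,150))
print("rim w",[np.round(onz(w,W(*p),.05),4).tolist() for p in [(235,386),(545,382),(549,168)]])
print("rim t",[np.round(onz(t,T(*p),.05),4).tolist() for p in [(414,337),(639,298),(616,160)]])
print("rim s",[np.round(onz(s,S(*p),.05),4).tolist() for p in [(133,330),(337,437),(483,372)]])
def P(n,*o):
    p,e=tri(*o);print(n,np.round(p,4),np.round(e,4))
P("ball",(w,W(630,315)),(s,S(422,226)),(t,T(660,217)))
P("ball ws",(w,W(630,315)),(s,S(422,226)))
P("ball ts",(t,T(660,217)),(s,S(422,226)))
P("hooktip",(w,W(271,228)),(s,S(300,75)))
P("post",(w,W(44,233)),(s,S(206,60)))
P("jarlid",(w,W(668,350)),(s,S(447,460)),(t,T(724,257)))
print("ringtop",[np.round(onz(w,W(*p),.215),4).tolist() for p in [(155,228),(206,228)]])
print("hookline",[np.round(onz(w,W(*p),.208),4).tolist() for p in [(60,233),(145,233)]])
P("coverR",(t,T(605,63)),(s,S(548,157)))
P("coverL",(t,T(358,103)),(s,S(335,77)))
E
```

```text
rim w [[0.3613, 0.0969, 0.05], [0.3914, -0.1008, 0.05], [0.5168, -0.0806, 0.05]]
rim t [[0.3598, 0.0948, 0.05], [0.3889, -0.0993, 0.05], [0.5094, -0.0825, 0.05]]
rim s [[0.3601, 0.0924, 0.05], [0.392, -0.1009, 0.05], [0.5156, -0.08, 0.05]]
ball [ 0.444  -0.1129  0.1808] [0.0002 0.0003 0.0001]
ball ws [ 0.4439 -0.1129  0.1808] [0.0002 0.0002]
ball ts [ 0.4439 -0.1128  0.1808] [0.0002 0.0002]
hooktip [0.4579 0.0419 0.2229] [0.0005 0.0005]
post [0.4442 0.1366 0.2059] [0.0004 0.0004]
jarlid [ 0.4223 -0.1724  0.0582] [0.0005 0.0002 0.0005]
ringtop [[0.4521, 0.0888, 0.215], [0.4549, 0.0688, 0.215]]
hookline [[0.4448, 0.1294, 0.208], [0.4495, 0.0953, 0.208]]
coverR [ 0.5666 -0.0732  0.1829] [0. 0.]
coverL [0.5384 0.1228 0.1789] [0.0018 0.0018]
```

The ring, hook and ball triangulate with residuals under 1 mm. They also match the given sizes: the ball is at r = 146 mm and the hook line 23 mm from the tray centre. That puts the pointer at about 0.995 rad. Next I go over the ring's near side and descend.

Request:
play_rows(
  series=[
    [0,0,0,-0.0255,-0.0146,0.02,60],
    [0,0,0,-0.0255,-0.0146,0.02,60],
    [0,0,0,-0.0255,-0.0146,0.02,60],
    [0,0,0,-0.0255,-0.0146,0.02,60],
    [0,0,0,0,0,0.02,60],
    [0,0,0,0,0,0.02,60],
    [0,0,0,0,0,0.01,60],
    [0,0,0,0,0,0,60],
  ],
)

```text
t: 2.25
eef_pos: [0.423, 0.0695, 0.2505]
tool_rot: [0.001, 0.756, -0.655, -0.001]
wrist_force: [0.3, 0.1, 0.1]
finger_gap: 0.0508
```

```bash
python3 snap.py wrist2
```

```text
2.3 [0.4234 0.0696 0.2515] [ 1.000e-04  7.556e-01 -6.550e-01 -2.000e-04] [ 1.13 -0.24  0.7 ] 0.05137493201776859
[[0.1419, -0.9899, -0.0004], [-0.9899, -0.1419, 0.0], [-0.0001, 0.0004, -1.0]]
```

View pics/wrist2.png

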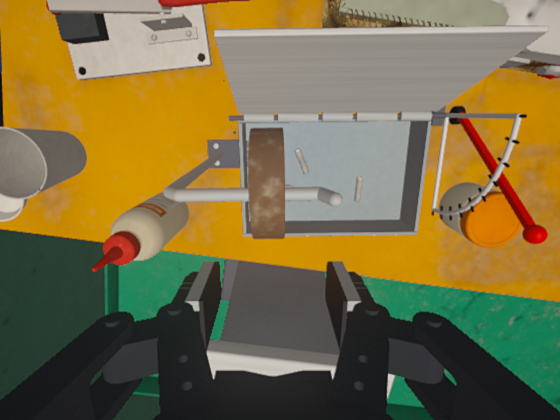

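The ring spans columns 250–286 with its centre at 268. The jaws are centred at about 273, so I shift about 4 mm toward -tool x and then descend.

Request:
play_rows(
  series=[
    [0,0,0,-0.004,0,0.015,60],
    [0,0,0,0,0,0.015,60],
    [0,0,0,0,0,0.015,60],
    [0,0,0,0,0,0.015,60],
    [0,0,0,0,0,0.016,60],
    [0,0,0,0,0,0,60],
    [0,0,0,0,0,0,60],
  ],
)

```text
t: 3.0
eef_pos: [0.4234, 0.0737, 0.1764]
tool_rot: [-0.0, 0.756, -0.655, 0.001]
wrist_force: [-0.2, 0.1, -0.1]
finger_gap: 0.0514
```

```bash
python3 snap.py wrist3
```

```text
3.05 [0.4235 0.0737 0.1765] [-6.000e-04  7.557e-01 -6.549e-01  9.000e-04] [0.14 0.33 0.12] 0.051300644013760784
[[0.1421, -0.9898, 0.0021], [-0.9898, -0.1421, -0.0002], [0.0005, -0.002, -1.0]]
```

View pics/wrist3.png

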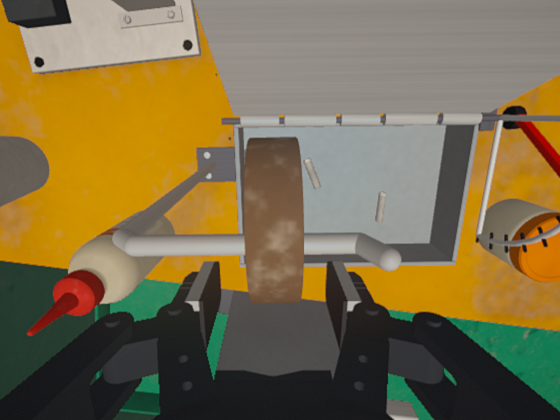

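The ring is centred between the pads (columns 246–303) and the fingers are clear of the hook arm at row 243. Closing.

Request:
play_rows(
  series=[
    [0,0,0,0,0,0,0],
    [0,0,0,0,0,0,0],
    [0,0,0,0,0,0,0],
    [0,0,0,0,0,0,0],
    [0,0,0,0,0,0,0],
    [0,0,0,0,0,0,0],
    [0,0,0,0,0,0,0],
  ],
)

```text
t: 3.75
eef_pos: [0.423, 0.074, 0.1755]
tool_rot: [-0.0, 0.756, -0.655, 0.0]
wrist_force: [-0.7, 1.8, 4.4]
finger_gap: 0.0195
```

Request:
play_rows(
  series=[
    [0,0,0,0,0,-0.005,0],
    [0,0,0,0,0,-0.01,0],
    [0,0,0,0,0,-0.01,0],
    [0,0,0,0,0,-0.01,0],
    [0,0,0,0,0,0,0],
  ],
)

```text
t: 4.25
eef_pos: [0.4234, 0.0739, 0.2119]
tool_rot: [-0.001, 0.756, -0.655, 0.001]
wrist_force: [0.3, 0.2, -0.3]
finger_gap: 0.0194
```

```bash
python3 snap.py wrist4 scene4; python3 - <<'E'
import cv2
a=cv2.imread("pics/scene4.png")[130:280,195:345]; cv2.imwrite("pics/scz4.png",cv2.resize(a,None,fx=4,fy=4,interpolation=cv2.INTER_CUBIC))
E
```

```text
4.35 [0.4228 0.0739 0.2104] [-1.000e-04  7.557e-01 -6.549e-01  1.000e-04] [ 0.48 -0.06 -0.99] 0.019506097117780955
[[0.1423, -0.9898, 0.0003], [-0.9898, -0.1423, -0.0001], [0.0001, -0.0003, -1.0]]
```

View pics/wrist4.png

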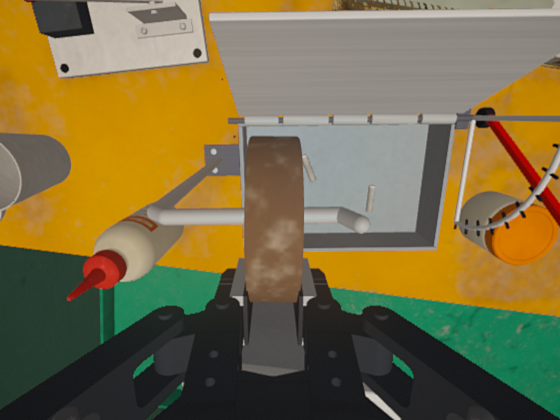

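View pics/scz4.png

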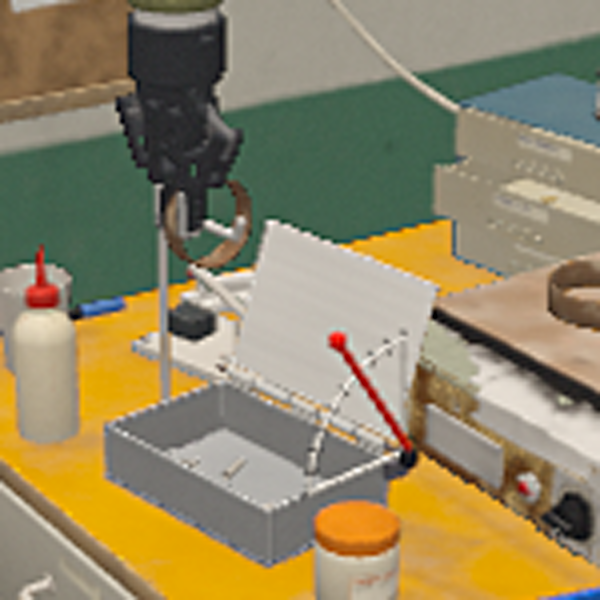

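The ring is held and raised 35 mm, with the hook bar midway inside it. Now I slide it off along -y and lift.

Request:
play_rows(
  series=[
    [0,0,0,0.015,0,0,0],
    [0,0,0,0.02,0,0,0],
    [0,0,0,0.02,0,0,0],
    [0,0,0,0.02,0,0,0],
    [0,0,0,0.01,0,-0.02,0],
    [0,0,0,0,0,-0.03,0],
    [0,0,0,0,0,-0.03,0],
    [0,0,0,0,0,-0.03,0],
    [0,0,0,0,0,0,0],
  ],
)

```text
t: 5.25
eef_pos: [0.4359, -0.0105, 0.3233]
tool_rot: [-0.001, 0.756, -0.655, 0.003]
wrist_force: [0.6, -0.2, -1.5]
finger_gap: 0.0192
```

```bash
python3 snap.py wrist5 top5; python3 - <<'E'
from h import *
d=ld("top5"); a=d["pixels"]; h=cv2.cvtColor(a,cv2.COLOR_RGB2HSV)
m=cv2.inRange(h,(105,150,60),(125,255,255)); m[:, :360]=0;m[:,450:]=0;m[:150]=0
c=max(cv2.findContours(m,0,2)[0],key=cv2.contourArea)
r=cv2.minAreaRect(c); P=[onz(d,p,.045) for p in cv2.boxPoints(r)]; print(np.round(P,3), np.mean(P,0))
d=ld("scene1"); a=d["pixels"]; h=cv2.cvtColor(a,cv2.COLOR_RGB2HSV)
m=cv2.inRange(h,(105,150,60),(125,255,255));m[:250]=0;m[:,400:]=0
c=max(cv2.findContours(m,0,2)[0],key=cv2.contourArea); q=cv2.approxPolyDP(c,4,True)[:,0]; print([(p.tolist(),np.round(onz(d,p,.045),3).tolist()) for p in q])
E
```

```text
5.35 [ 0.4348 -0.0101  0.3197] [ 1.000e-04  7.558e-01 -6.548e-01 -3.000e-04] [ 0.07 -0.37 -1.4 ] 0.01951178670143082
[[0.1424, -0.9898, -0.0005], [-0.9898, -0.1424, 0.0001], [-0.0002, 0.0005, -1.0]]
[[ 0.449 -0.294  0.045]
 [ 0.591 -0.326  0.045]
 [ 0.563 -0.46   0.045]
 [ 0.422 -0.426  0.045]] [ 0.50622699 -0.37619137  0.045     ]
[([388, 296], [0.56, -0.458, 0.045]), ([364, 274], [0.586, -0.338, 0.045]), ([319, 282], [0.451, -0.301, 0.045]), ([320, 296], [0.408, -0.359, 0.045]), ([341, 320], [0.383, -0.472, 0.045]), ([385, 310], [0.506, -0.501, 0.045])]
```

View pics/wrist5.png

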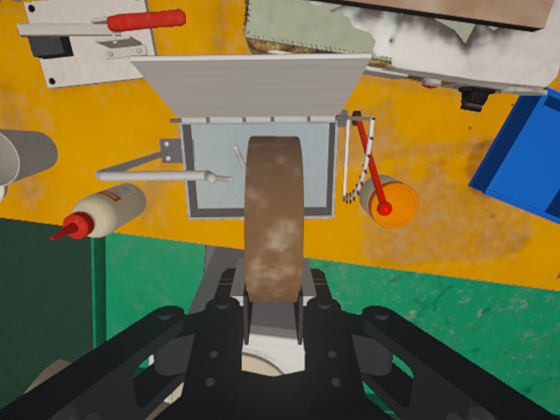

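Request:
play_rows(
  series=[
    [0,0,0,0.04,0.001,0,0],
    [0,0,0,0.04,0.001,0,0],
    [0,0,0,0.04,0.001,0,0],
    [0,0,0,0.04,0.001,0,0],
    [0,0,0,0.04,0.001,0,0],
    [0,0,0,0.04,0.001,0,0],
    [0,0,0,0.04,0.001,0,0],
    [0,0,0,0.04,0.001,0,0],
    [0,0,0,0.042,0.001,0,0],
    [0,0,0.115,0,0,0.03,0],
    [0,0,0.115,0,0,0.03,0],
    [0,0,0.115,0,0,0.03,0],
  ],
)

```text
t: 6.55
eef_pos: [0.4769, -0.3695, 0.2269]
tool_rot: [-0.0, -0.63, 0.777, 0.002]
wrist_force: [0.5, -0.5, -1.2]
finger_gap: 0.0191
```

Request:
play_rows(
  series=[
    [0,0,0,0,0,0.02,0],
    [0,0,0,0,0,0,0],
  ],
)

```text
t: 6.75
eef_pos: [0.4763, -0.3684, 0.2057]
tool_rot: [-0.0, -0.632, 0.775, 0.005]
wrist_force: [-0.6, 0.2, -1.2]
finger_gap: 0.0195
```

```bash
python3 snap.py wrist6
```

```text
6.8 [ 0.477  -0.3691  0.2082] [-1.000e-04 -6.323e-01  7.747e-01  2.500e-03] [ 0.43  0.13 -0.5 ] 0.01938018970799621
[[-0.2005, -0.9797, -0.0033], [-0.9797, 0.2005, 0.0037], [-0.003, 0.004, -1.0]]
```

View pics/wrist6.png

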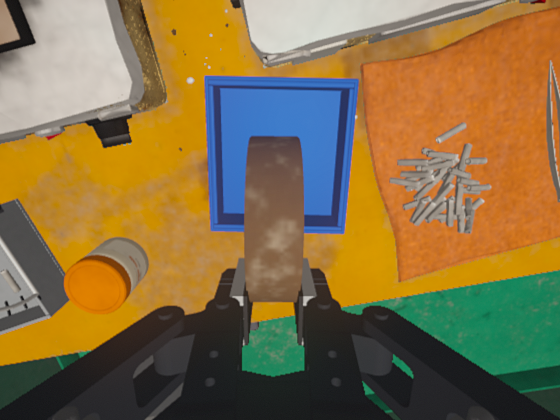

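The bin is centred under the ring: bin columns 207–357 against the ring at 246–303. Descending.

Request:
play_rows(
  series=[
    [0,0,0,0.003,0,0.025,0],
    [0,0,0,0.002,0,0.025,0],
    [0,0,0,0,0,0.025,0],
    [0,0,0,0,0,0.025,0],
    [0,0,0,0,0,0.02,0],
    [0,0,0,0,0,0.02,0],
    [0,0,0,0,0,0.01,0],
    [0,0,0,0,0,0.01,0],
    [0,0,0,0,0,0,0],
  ],
)

```text
t: 7.7
eef_pos: [0.4765, -0.3746, 0.0498]
tool_rot: [-0.0, -0.632, 0.775, 0.0]
wrist_force: [-0.6, -0.1, -1.1]
finger_gap: 0.0195
```

Request:
play_rows(
  series=[
    [0,0,0,0,0,0,35],
    [0,0,0,0,0,0,45],
    [0,0,0,0,0,0,45],
    [0,0,0,0,0,0,45],
    [0,0,0,0,0,0,45],
  ],
)

```text
t: 8.2
eef_pos: [0.4766, -0.3747, 0.0506]
tool_rot: [0.0, -0.632, 0.775, -0.0]
wrist_force: [0.1, 0.6, 0.1]
finger_gap: 0.0385
```

```bash
python3 snap.py wrist7
```

```text
8.25 [ 0.4766 -0.3747  0.0505] [ 0.000e+00 -6.321e-01  7.749e-01 -2.000e-04] [-0.41 -0.36 -1.32] 0.03798437976278034
[[-0.2008, -0.9796, 0.0002], [-0.9796, 0.2008, -0.0002], [0.0002, -0.0002, -1.0]]
```

View pics/wrist7.png

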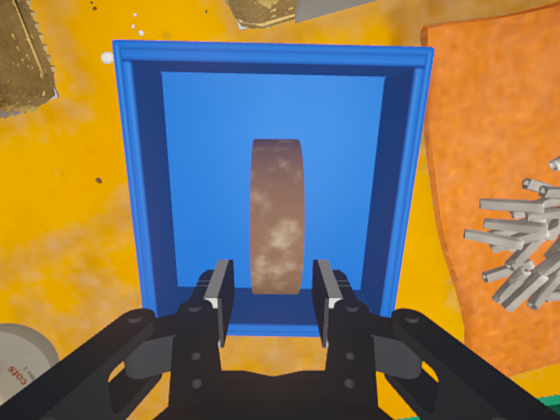

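The ring stands in the bin between the open fingers. I retreat upward and look at what stands behind the cover.

Request:
play_rows(
  series=[
    [0,0,0,0,0,-0.02,45],
    [0,0,0,0,0,-0.03,45],
    [0,0,0,0,0,-0.04,45],
    [0,0,0,0,0,-0.045,45],
    [0,0,0,0,0,-0.045,45],
    [0,0,0,0,0,-0.045,0],
    [0,0,0,0,0,-0.025,0],
    [0,0,0,0,0,0,0],
  ],
)

```text
t: 9.05
eef_pos: [0.4771, -0.3752, 0.3045]
tool_rot: [0.0, -0.632, 0.775, -0.004]
wrist_force: [-0.4, 0.0, -0.2]
finger_gap: 0.0002
```

```bash
python3 snap.py wrist8 scene8 top8; python3 - <<'E'
import cv2
a=cv2.imread("pics/scene8.png")[150:300,200:400]; cv2.imwrite("pics/scz8.png",cv2.resize(a,None,fx=4,fy=4,interpolation=cv2.INTER_CUBIC))
a=cv2.imread("pics/top8.png")[40:260,180:460]; cv2.imwrite("pics/tz8.png",cv2.resize(a,None,fx=2.7,fy=2.7,interpolation=cv2.INTER_CUBIC))
E
```

```text
9.2 [ 0.4763 -0.3744  0.299 ] [-0.     -0.6321  0.7749  0.0011] [-0.21 -0.58 -0.66] -9.212169746267544e-05
[[-0.2008, -0.9796, -0.0014], [-0.9796, 0.2008, 0.0017], [-0.0014, 0.0017, -1.0]]
```

View pics/scz8.png

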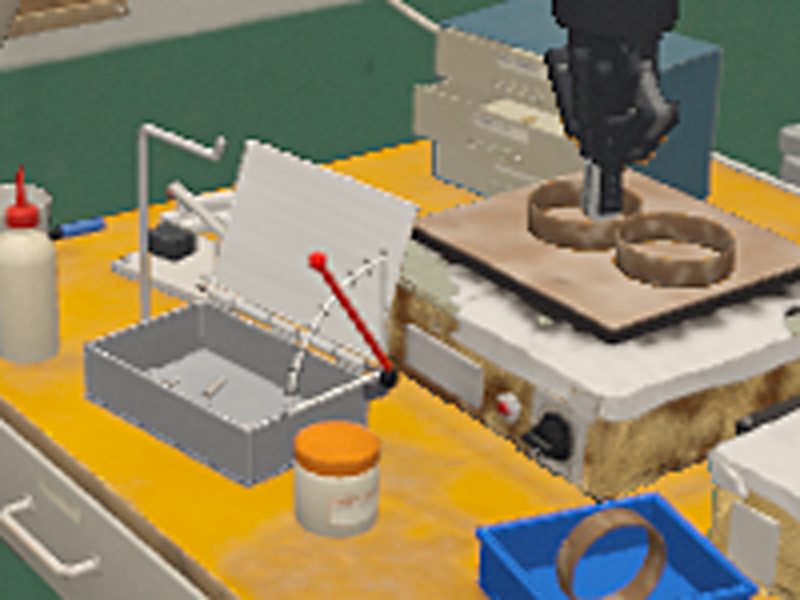

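View pics/tz8.png

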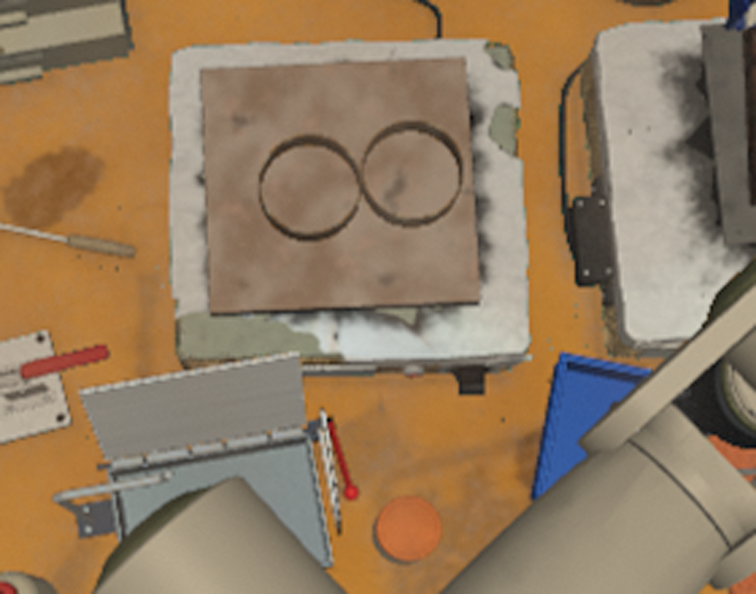

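```bash
python3 - <<'E'
from h import *
t,s=ld("top8"),ld("scene8")
z=lambda k,o:(lambda x,y:((x+.5)/k-.5+o[0],(y+.5)/k-.5+o[1]))
S=z(4,(200,150));T=z(2.7,(180,40))
for n,a,b in [("heat fr",(597,412),(530,360)),("plate nr",(612,330),(480,303)),("plate nl",(416,232),(210,313)),("ball",(317,260),(351,492)),("covR",(415,210),(300,354)),("covL",(250,142),(82,392)),("ringR top",(680,213),(440,125))]:
    p,e=tri((s,S(*a)),(t,T(*b))); print(n,np.round(p,3),np.round(e,4))
print(onz(t,T(178,360),.1),onz(t,T(178,360),.08))
E
```

```text
heat fr [ 0.572 -0.287  0.096] [0.0025 0.0025]
plate nr [ 0.622 -0.239  0.128] [0.0005 0.0005]
plate nl [0.624 0.008 0.117] [0.0034 0.0034]
ball [ 0.444 -0.113  0.181] [0.0004 0.0004]
covR [ 0.566 -0.071  0.179] [0.0011 0.0011]
covL [0.537 0.12  0.18 ] [0.0007 0.0007]
ringR top [ 0.756 -0.191  0.181] [0.0182 0.0182]
[0.58143951 0.04147143 0.1       ] [0.58576833 0.04308339 0.08      ]
```

Request:
play_rows(
  series=[
    [0,0,0,-0.0465,-0.0045,0,0],
    [0,0,0,-0.0465,-0.0045,0,0],
    [0,0,0,-0.0465,-0.0045,0,0],
    [0,0,0,-0.0465,-0.0045,0,0],
    [0,0,0,-0.0465,-0.0045,0,0],
    [0,0,0,-0.0465,-0.0045,0,0],
    [0,0,0,-0.0465,-0.0045,0,0],
    [0,0,0,-0.0465,-0.0045,0,0],
    [0,0,0,-0.0465,-0.0045,0,0],
    [0,0,-0.115,0,0,0,0],
    [0,0,-0.115,0,0,0,0],
    [0,0,-0.115,0,0,0,0],
  ],
)

```text
t: 10.4
eef_pos: [0.6, 0.0277, 0.2984]
tool_rot: [0.001, 0.758, -0.653, -0.001]
wrist_force: [0.5, 0.5, -0.2]
finger_gap: 0.0002
```

```bash
python3 snap.py wrist9
```

```text
10.45 [0.5999 0.0275 0.2984] [ 0.0009  0.7593 -0.6508 -0.0014] [-0.09 -0.35  1.  ] -7.967738471933441e-05
[[0.153, -0.9882, -0.0034], [-0.9882, -0.153, 0.0005], [-0.001, 0.0033, -1.0]]
```

View pics/wrist9.png

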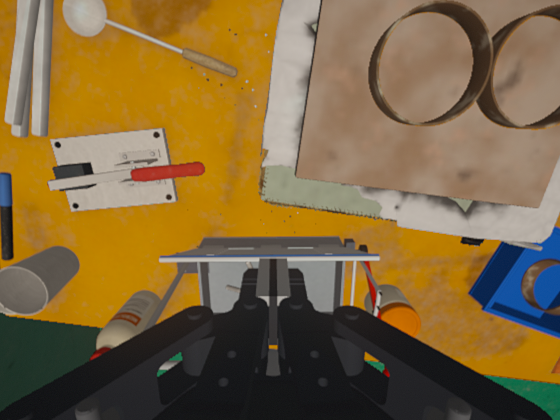

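The closed fingers are behind the cover's edge (row 257) and clear of the heater. I shift 35 mm toward -y so the gripper body stays clear of the hook tip, then descend behind the cover.

Request:
play_rows(
  series=[
    [0,0,0,0.018,0,0.01,0],
    [0,0,0,0.017,0,0.02,0],
    [0,0,0,0,0,0.02,0],
    [0,0,0,0,0,0.02,0],
    [0,0,0,0,0,0.02,0],
    [0,0,0,0,0,0.02,0],
    [0,0,0,0,0,0.02,0],
    [0,0,0,0,0,0.01,0],
    [0,0,0,0,0,0,0],
  ],
)

```text
t: 11.35
eef_pos: [0.6044, -0.0081, 0.1583]
tool_rot: [0.001, 0.755, -0.656, -0.002]
wrist_force: [-0.7, -0.8, 0.4]
finger_gap: 0.0001
```

```bash
python3 snap.py wrist10
```

```text
11.4 [ 0.605  -0.008   0.1597] [ 4.000e-04  7.552e-01 -6.555e-01 -6.000e-04] [-0.81 -0.31  0.71] -0.0001671572628040508
[[0.1407, -0.9901, -0.0015], [-0.9901, -0.1407, 0.0002], [-0.0004, 0.0014, -1.0]]
```

View pics/wrist10.png

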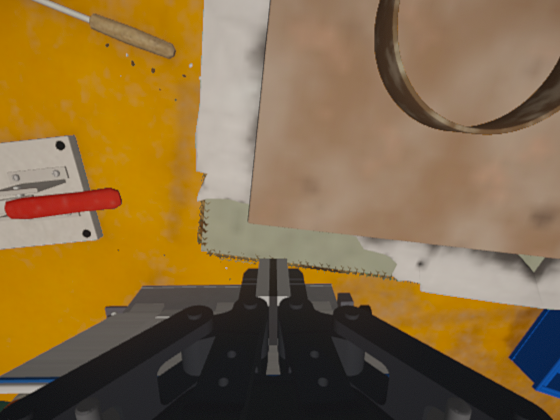

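Request:
play_rows(
  series=[
    [0,0,0,0,0.015,0,0],
    [0,0,0,0,0.01,0,0],
    [0,0,0,0,0.008,0,0],
    [0,0,0,0,0.008,0,0],
    [0,0,0,0,0.008,0,0],
    [0,0,0,0,0.008,0,0],
    [0,0,0,0,0.008,0,0],
  ],
)

```text
t: 12.1
eef_pos: [0.5417, -0.017, 0.1616]
tool_rot: [-0.001, 0.756, -0.655, 0.002]
wrist_force: [4.8, 0.3, 4.0]
finger_gap: 0.0
```

```bash
python3 snap.py scene11; python3 - <<'E'
import cv2
a=cv2.imread("pics/scene11.png")[130:280,195:345]; cv2.imwrite("pics/scz11.png",cv2.resize(a,None,fx=4,fy=4,interpolation=cv2.INTER_CUBIC))
E
```

```text
12.15 [ 0.5404 -0.017   0.1613] [-5.000e-04  7.557e-01 -6.549e-01  1.100e-03] [3.14 0.22 2.53] -0.0001261228858656693
[[0.1422, -0.9898, 0.0023], [-0.9898, -0.1422, -0.0007], [0.001, -0.0022, -1.0]]
```

View pics/scz11.png

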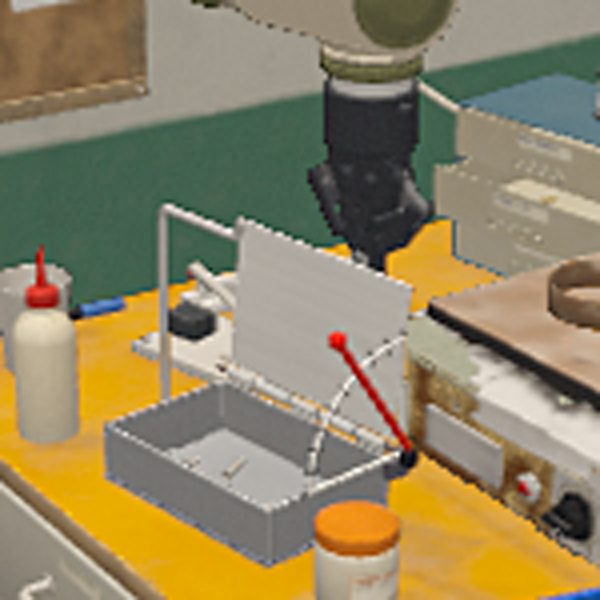

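The cover follows at about 95° with about 5 N. Continuing, and stopping short of the target.

Request:
play_rows(
  series=[
    [0,0,0,0,0.008,0,0],
    [0,0,0,0,0.008,0,0],
    [0,0,0,0,0.008,0,0],
    [0,0,0,0,0.008,0,0],
    [0,0,0,0,0.008,0,0],
    [0,0,0,0,0.007,0,0],
    [0,0,0,0,0.007,0,0],
    [0,0,0,0,0.007,0,0],
    [0,0,0,0,0,0,0],
  ],
)

```text
t: 13.05
eef_pos: [0.4793, -0.0254, 0.1603]
tool_rot: [0.001, 0.756, -0.655, -0.001]
wrist_force: [-0.1, -0.2, -0.0]
finger_gap: 0.0002
```

```bash
python3 snap.py scene12 top12; python3 - <<'E'
import cv2
a=cv2.imread("pics/scene12.png")[130:280,195:345]; cv2.imwrite("pics/scz12.png",cv2.resize(a,None,fx=4,fy=4,interpolation=cv2.INTER_CUBIC))
a=cv2.imread("pics/top12.png")[150:280,180:340]; cv2.imwrite("pics/tz12.png",cv2.resize(a,None,fx=4,fy=4,interpolation=cv2.INTER_CUBIC))
E
```

```text
13.15 [ 0.4798 -0.0254  0.1602] [ 6.000e-04  7.557e-01 -6.549e-01 -7.000e-04] [0.64 0.28 0.4 ] -0.0001547099606460966
[[0.1423, -0.9898, -0.0018], [-0.9898, -0.1423, 0.0001], [-0.0004, 0.0018, -1.0]]
```

View pics/scz12.png

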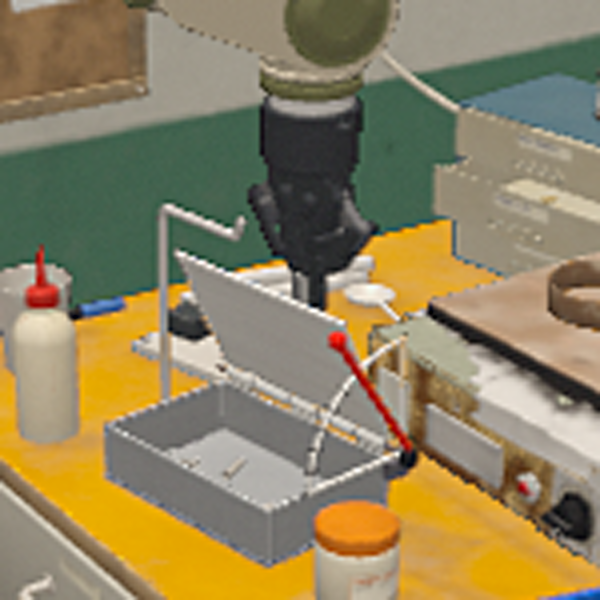

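View pics/tz12.png

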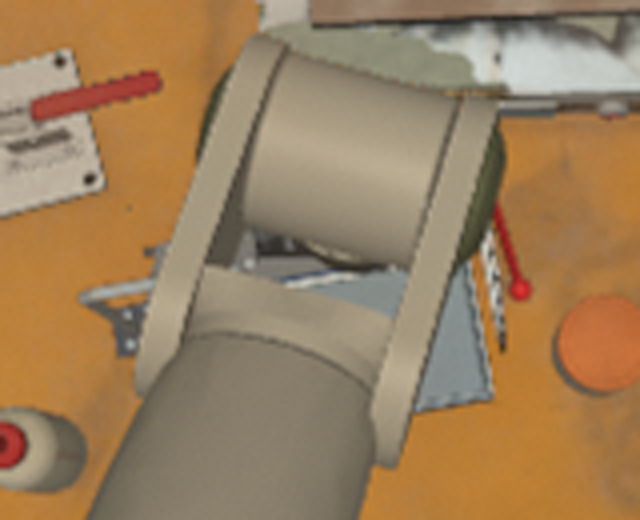

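```bash
cat >> h.py <<'E'
a=np.radians(8.35); X=np.array([np.cos(a),np.sin(a),0]);Y=np.array([-np.sin(a),np.cos(a),0])
H=np.array([.440,.0075,0])+.066*X+np.array([0,0,.058])
def onplane(d,uv,y):
    c,v=ray(d,uv); p=c+v*((y-(c-H)@Y)/(v@Y))-H
    x,z=p@X,p[2]; return np.round([x,z,np.hypot(x,z),np.arctan2(z,-x)],4)
E
python3 - <<'E'
from h import *
s=ld("scene12"); S=lambda x,y:((x+.5)/4-.5+195,(y+.5)/4-.5+130)
print("ball",onplane(s,S(338,341),-.12))
print("cover L",onplane(s,S(176,253),.098), onplane(s,S(178,256),.098))
print("old cover L",onplane(ld("scene8"),((250.5)/4-.5+200,142.5/4-.5+150),.098),"R",onplane(ld("scene8"),((415.5)/4-.5+200,209.5/4-.5+150),-.098))
t=[ (np.array([.4798,-.0254,.1602])-H)@v for v in (X,Y,[0,0,1])]; print(t)
for th in np.arange(.95,1.3,.05):
    r=(t[2]-.006*np.cos(th))/np.sin(th); print(round(th,2),round(-r*np.cos(th)+.006*np.sin(th)+.011,4))
E
```

```text
ball [-0.0797  0.1227  0.1463  0.9947]
cover L [-0.0551  0.1201  0.1321  1.1404] [-0.0531  0.1169  0.1284  1.1445]
old cover L [0.0465 0.1213 0.1299 1.9371] R [0.0442 0.1228 0.1305 1.9165]
[np.float64(-0.03139962952303806), np.float64(-0.038330984371093085), np.float64(0.10220000000000001)]
0.95 -0.0547
1.0 -0.0475
1.05 -0.0407
1.1 -0.0343
1.15 -0.0282
1.2 -0.0223
1.25 -0.0166
1.3 -0.0111
```

From the scene view, the cover is at about 1.11–1.12 rad and the arm at 0.995. I advance 13 mm of the remaining ~17 mm and re-measure.

Request:
play_rows(
  series=[
    [0,0,0,0,0.005,0,0],
    [0,0,0,0,0.004,0,0],
    [0,0,0,0,0.004,0,0],
    [0,0,0,0,0,0,0],
  ],
)

```text
t: 13.55
eef_pos: [0.4671, -0.0273, 0.1604]
tool_rot: [0.0, 0.756, -0.655, -0.0]
wrist_force: [1.1, -0.4, -0.2]
finger_gap: -0.0002
```

```bash
python3 snap.py scene13; python3 - <<'E'
import cv2
a=cv2.imread("pics/scene13.png")[180:255,225:305]; cv2.imwrite("pics/scz13.png",cv2.resize(a,None,fx=8,fy=8,interpolation=cv2.INTER_CUBIC))
E
```

```text
13.6 [ 0.4672 -0.0273  0.1604] [ 3.000e-04  7.557e-01 -6.549e-01 -3.000e-04] [ 0.47 -0.38  0.28] 5.558456340257801e-05
[[0.1422, -0.9898, -0.0008], [-0.9898, -0.1422, -0.0001], [-0.0, 0.0008, -1.0]]
```

View pics/scz13.png

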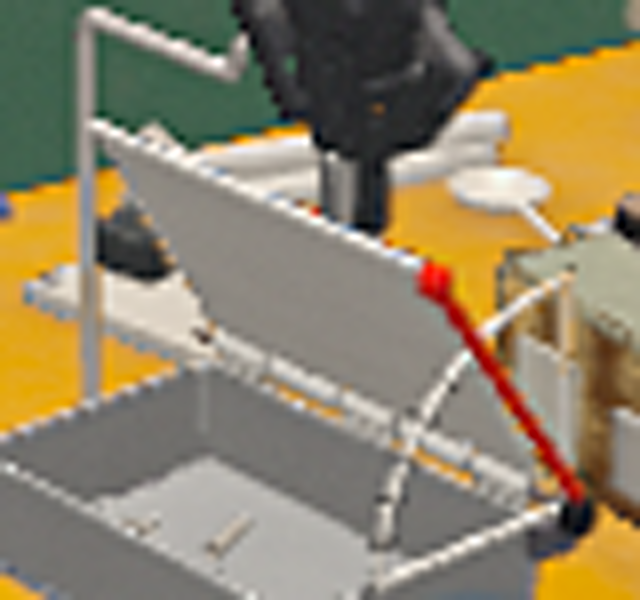

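```bash
python3 - <<'E'
from h import *
s=ld("scene13"); S=lambda x,y:((x+.5)/8-.5+225,(y+.5)/8-.5+180)
print("ball",onplane(s,S(434,281),-.12))
for p in [(90,118),(93,121),(96,126)]: print("cover L",onplane(s,S(*p),.098))
for th in (.995,1.02,1.05,1.1):
  for o in (.002,.006):
    P=[H+y*Y+(-.134*np.cos(th)+o*np.sin(th))*X+np.array([0,0,.134*np.sin(th)+o*np.cos(th)]) for y in (.098,-.098)]
    q=proj(s,P); print(th,o,np.round((q-[225,180]+.5)*8-.5,1).tolist())
print((np.array([.4672,-.0273,.1604])-H)@X)
E
```

```text
ball [-0.081   0.1237  0.1478  0.9911]
cover L [-0.0669  0.1182  0.1358  1.0559]
cover L [-0.0653  0.1165  0.1335  1.0595]
cover L [-0.0638  0.1139  0.1306  1.0598]
0.995 0.002 [[81.6, 131.5], [412.2, 280.8]]
0.995 0.006 [[88.0, 124.4], [418.9, 273.0]]
1.02 0.002 [[87.1, 125.7], [417.9, 274.4]]
1.02 0.006 [[93.6, 118.8], [424.6, 266.8]]
1.05 0.002 [[93.7, 119.0], [424.8, 267.0]]
1.05 0.006 [[100.3, 112.3], [431.7, 259.6]]
1.1 0.002 [[105.0, 108.2], [436.5, 255.2]]
1.1 0.006 [[111.8, 101.9], [443.5, 248.2]]
-0.04414197981185164
```

Request:
play_rows(
  series=[
    [0,0,0,0,0.003,0,0],
    [0,0,0,0,0,0,0],
    [0,0,0,0,0,0,0],
  ],
)

```text
t: 13.9
eef_pos: [0.4645, -0.0277, 0.1603]
tool_rot: [0.0, 0.756, -0.655, -0.0]
wrist_force: [2.5, -0.1, -0.2]
finger_gap: -0.0001
```

Request:
play_rows(
  series=[
    [0,0,0,0,-0.01,-0.01,0],
    [0,0,0,0,-0.02,-0.02,0],
    [0,0,0,0,-0.02,-0.03,0],
    [0,0,0,0,-0.02,-0.04,0],
    [0,0,0,0,0,-0.04,0],
    [0,0,0,0,0,0,0],
  ],
)

```text
t: 14.5
eef_pos: [0.5351, -0.0179, 0.305]
tool_rot: [-0.002, 0.756, -0.655, 0.004]
wrist_force: [0.5, -0.7, -0.6]
finger_gap: -0.0001
```

```bash
python3 snap.py scene14 wrist14; python3 - <<'E'
import cv2
a=cv2.imread("pics/scene14.png")[180:255,225:305]; cv2.imwrite("pics/scz14.png",cv2.resize(a,None,fx=8,fy=8,interpolation=cv2.INTER_CUBIC))
E
```

```text
14.6 [ 0.5335 -0.0177  0.3002] [ 3.000e-04  7.558e-01 -6.549e-01 -2.000e-04] [ 0.4  -0.95 -0.59] 6.418684602520672e-05
[[0.1423, -0.9898, -0.0006], [-0.9898, -0.1423, -0.0002], [0.0001, 0.0006, -1.0]]
```

View pics/scz14.png

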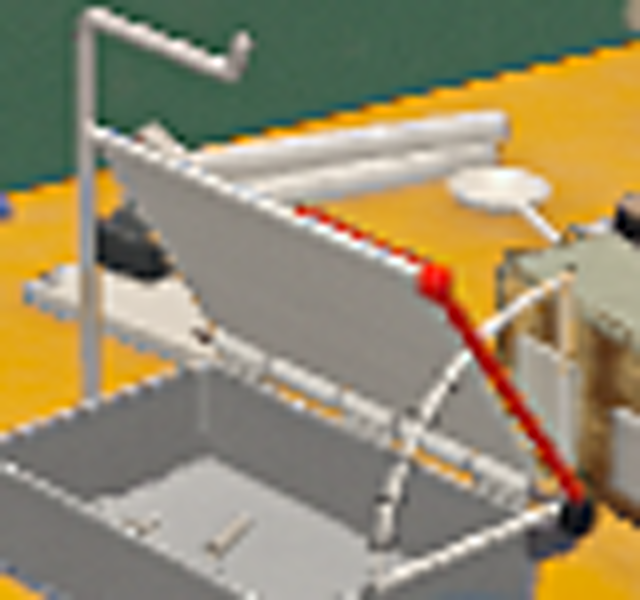

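View pics/wrist14.png

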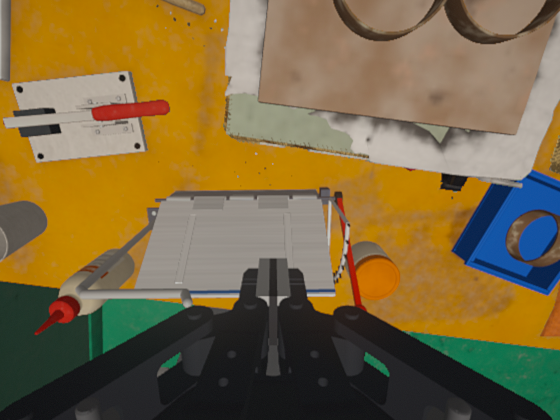

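The cover is close to line. By the contact model it is at about 1.005 rad and the arm at 0.995. I move aside for clear views before deciding on a correction.

Request:
play_rows(
  series=[
    [0,0,0,0.035,0.0275,-0.014,0],
    [0,0,0,0.035,0.0275,-0.014,0],
    [0,0,0,0.035,0.0275,-0.014,0],
    [0,0,0,0.035,0.0275,-0.013,0],
    [0,0,0,0.035,0.0275,-0.013,0],
    [0,0,0,0.035,0.0275,-0.013,0],
    [0,0,0,0,0,0,0],
    [0,0,0,0,0,0,0],
  ],
)

```text
t: 15.4
eef_pos: [0.3998, -0.2494, 0.38]
tool_rot: [-0.0, 0.755, -0.656, -0.002]
wrist_force: [0.1, 0.2, 0.5]
finger_gap: 0.0003
```

```bash
python3 snap.py wrist15 scene15 top15; python3 - <<'E'
import cv2
a=cv2.imread("pics/top15.png")[150:280,180:340]; cv2.imwrite("pics/tz15.png",cv2.resize(a,None,fx=4.5,fy=4.5,interpolation=cv2.INTER_CUBIC))
E
```

```text
15.55 [ 0.4008 -0.248   0.3804] [-2.000e-04  7.562e-01 -6.543e-01 -1.000e-03] [ 0.6   0.85 -0.06] -2.8622752691053113e-05
[[0.1438, -0.9896, -0.0014], [-0.9896, -0.1438, 0.0016], [-0.0018, 0.0011, -1.0]]
```

View pics/wrist15.png

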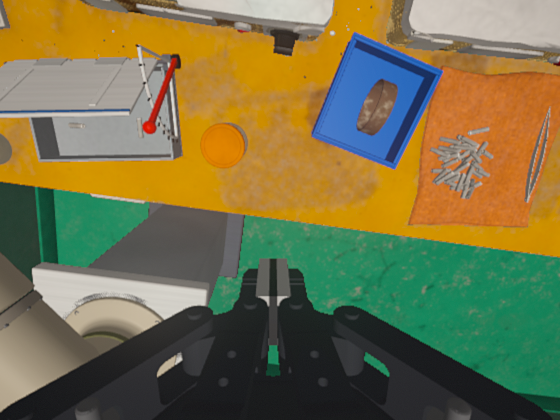

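View pics/tz15.png

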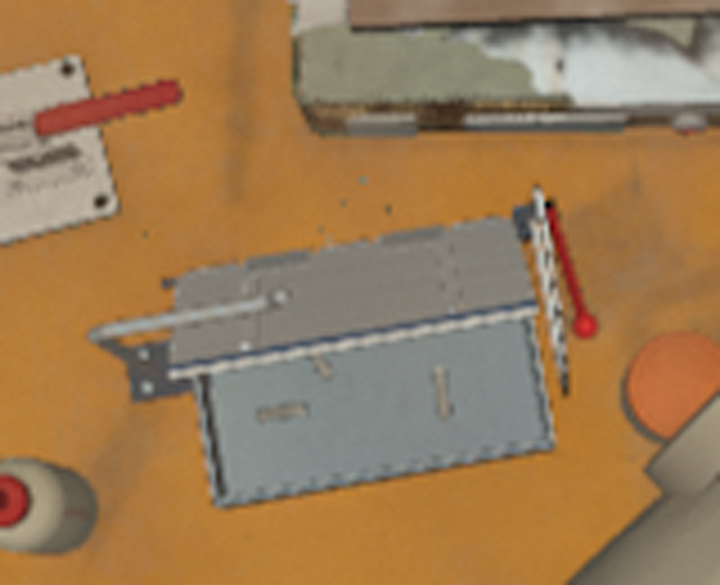

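```bash
python3 - <<'E'
from h import *
def crop(n,x,y,w,h): 
    i=cv2.imread(f"pics/{n}.png")[y:y+h,x:x+w]; return cv2.resize(i,(400,300),interpolation=cv2.INTER_CUBIC)
c=[crop("top15",205,205,40,30),crop("top15",280,205,40,30),crop("wrist15",120,90,60,45),crop("scene15",225,185,40,30)]
cv2.imwrite("pics/m15.png",np.vstack([np.hstack(c[:2]),np.hstack(c[2:])]))
for n,x,y,k in [("top15",205,205,10),("top15",280,205,10),("wrist15",120,90,400/60),("scene15",225,185,10)]:
  d=ld(n)
  f=lambda q: np.round((q-[x,y]+.5)*k-.5,1).tolist()
  for th in (.96,1.0,1.04):
    P=[H+ys*.098*Y+(-.134*np.cos(th)+o*np.sin(th))*X+np.array([0,0,.134*np.sin(th)+o*np.cos(th)]) for ys in (1,-1) for o in (.002,.006)]
    B=H-.12*Y-.147*np.cos(th)*X+np.array([0,0,.147*np.sin(th)])
    print(n,x,th,"L2 L6 R2 R6 ball",f(proj(d,P+[B])))
E
```

```text
top15 205 0.96 L2 L6 R2 R6 ball [[133.2, 317.0], [129.7, 302.5], [954.8, 177.8], [952.7, 163.0], [1055.4, 195.7]]
top15 205 1.0 L2 L6 R2 R6 ball [[128.6, 297.2], [125.1, 282.2], [951.8, 157.7], [949.6, 142.6], [1052.4, 173.6]]
top15 205 1.04 L2 L6 R2 R6 ball [[123.9, 276.8], [120.5, 261.5], [948.8, 137.1], [946.5, 121.7], [1049.3, 151.0]]
top15 280 0.96 L2 L6 R2 R6 ball [[-616.8, 317.0], [-620.3, 302.5], [204.8, 177.8], [202.7, 163.0], [305.4, 195.7]]
top15 280 1.0 L2 L6 R2 R6 ball [[-621.4, 297.2], [-624.9, 282.2], [201.8, 157.7], [199.6, 142.6], [302.4, 173.6]]
top15 280 1.04 L2 L6 R2 R6 ball [[-626.1, 276.8], [-629.5, 261.5], [198.8, 137.1], [196.5, 121.7], [299.3, 151.0]]
wrist15 120 0.96 L2 L6 R2 R6 ball [[-1140.8, 224.3], [-1161.3, 203.2], [83.4, 216.6], [74.4, 195.4], [206.1, 277.7]]
wrist15 120 1.0 L2 L6 R2 R6 ball [[-1167.6, 195.2], [-1187.9, 173.0], [71.6, 187.4], [62.7, 165.0], [194.5, 246.1]]
wrist15 120 1.04 L2 L6 R2 R6 ball [[-1194.1, 164.6], [-1214.1, 141.3], [60.0, 156.6], [51.2, 133.2], [183.0, 212.8]]
scene15 225 0.96 L2 L6 R2 R6 ball [[92.8, 124.9], [100.6, 115.8], [505.6, 312.5], [513.8, 302.5], [534.1, 314.5]]
scene15 225 1.0 L2 L6 R2 R6 ball [[103.5, 113.0], [111.5, 104.2], [516.8, 299.5], [525.2, 289.8], [546.4, 299.8]]
scene15 225 1.04 L2 L6 R2 R6 ball [[114.5, 101.6], [122.7, 93.2], [528.2, 286.9], [536.8, 277.6], [559.0, 285.7]]
```

View pics/m15.png

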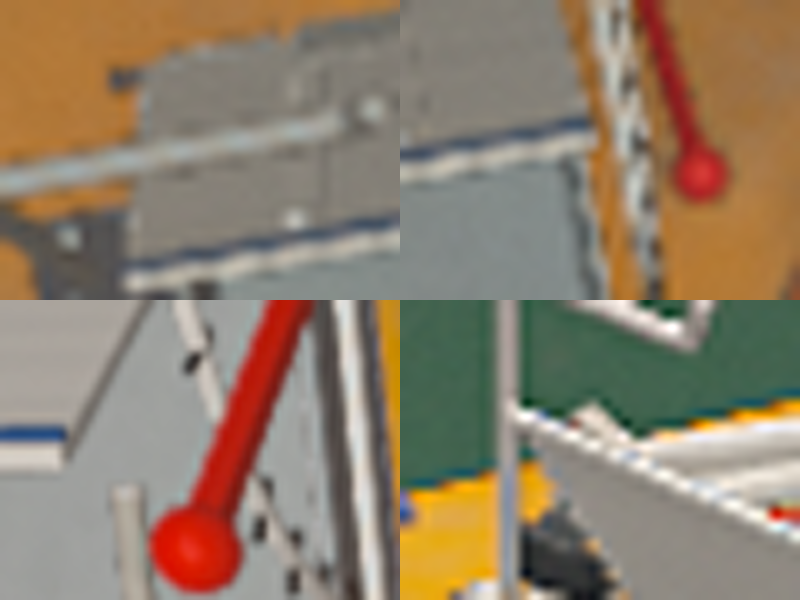

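The wrist view puts the cover about 0.02–0.03 rad above the arm, and the top view about 0.01. I take a closer wrist view to settle it.

Request:
play_rows(
  series=[
    [0,0,0,-0.03,0.031,0.04,0],
    [0,0,0,-0.03,0.031,0.04,0],
    [0,0,0,0,0,0,0],
    [0,0,0,0,0,0,0],
  ],
)

```text
t: 15.95
eef_pos: [0.3411, -0.2049, 0.3131]
tool_rot: [-0.0, 0.756, -0.654, -0.0]
wrist_force: [-0.2, -0.1, 0.3]
finger_gap: -0.0001
```

```bash
python3 snap.py wrist16; python3 - <<'E'
from h import *
d=ld("wrist16")
for th in (.96,1.0,1.04):
    P=[H-.098*Y+(-.134*np.cos(th)+o*np.sin(th))*X+np.array([0,0,.134*np.sin(th)+o*np.cos(th)]) for o in (.002,.006)]
    B=H-.12*Y-.147*np.cos(th)*X+np.array([0,0,.147*np.sin(th)])
    q=proj(d,P+[B]); print(th,"R2 R6 ball",np.round(q,2).tolist())
c=np.round(q[0]).astype(int)-[40,40]; c=np.maximum(c,0); print("crop",c)
i=cv2.imread("pics/wrist16.png")[c[1]:c[1]+75,c[0]:c[0]+100]; cv2.imwrite("pics/w16.png",cv2.resize(i,None,fx=8,fy=8,interpolation=cv2.INTER_CUBIC))
h=cv2.cvtColor(d["pixels"],cv2.COLOR_RGB2HSV); m=cv2.inRange(h,(0,180,80),(6,255,255))|cv2.inRange(h,(174,180,80),(180,255,255))
m=cv2.morphologyEx(m,cv2.MORPH_OPEN,cv2.getStructuringElement(2,(11,11)))
print([cv2.minEnclosingCircle(k) for k in cv2.findContours(m,0,2)[0]])
E
```

```text
16.0 [ 0.3421 -0.2062  0.3144] [ 1.000e-04  7.562e-01 -6.543e-01  1.300e-03] [ 0.02 -1.4   0.94] 0.00018296249882791146
[[0.1437, -0.9896, 0.0017], [-0.9896, -0.1437, -0.0019], [0.0021, -0.0014, -1.0]]
0.96 R2 R6 ball [[153.28, 57.52], [151.8, 52.55], [177.99, 68.02]]
1.0 R2 R6 ball [[151.34, 50.73], [149.86, 45.51], [176.24, 60.61]]
1.04 R2 R6 ball [[149.41, 43.61], [147.93, 38.13], [174.47, 52.79]]
crop [109   4]
[((177.23153686523438, 61.12416076660156), 9.20700454711914)]
```

View pics/w16.png

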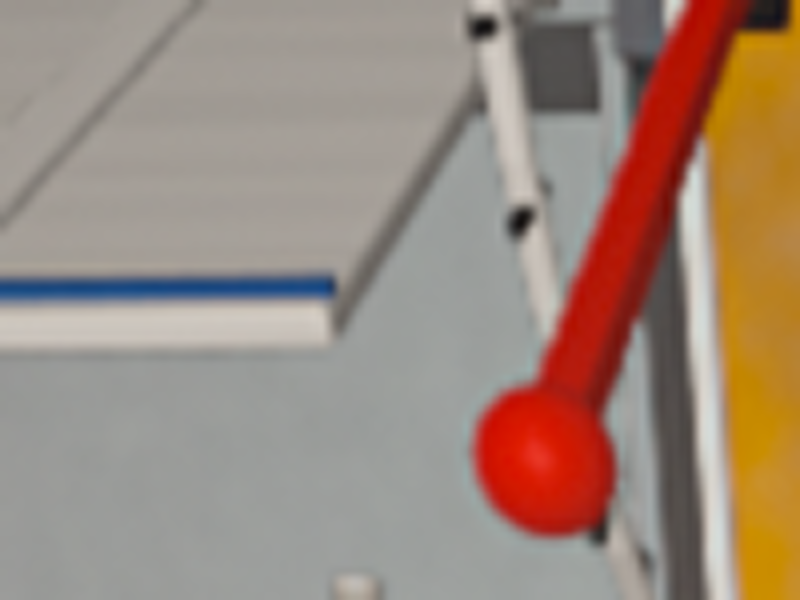

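The cover's near-right corner reads 1.023 rad and the ball 0.999 rad, so about 0.024 rad, or 3 mm more push, remains. Going back behind the cover.

Request:
play_rows(
  series=[
    [0,0,0,-0.0198,-0.0272,0,0],
    [0,0,0,-0.0198,-0.0272,0,0],
    [0,0,0,-0.0198,-0.0272,0,0],
    [0,0,0,-0.0198,-0.0272,0,0],
    [0,0,0,-0.0198,-0.0272,0,0],
    [0,0,0,-0.0198,-0.0272,0,0],
    [0,0,0,-0.0198,-0.0272,0,0],
    [0,0,0,-0.0198,-0.0272,0,0],
    [0,0,0,0,0,0,0],
    [0,0,0,0,0,0,0],
  ],
)

```text
t: 17.0
eef_pos: [0.5355, -0.0179, 0.3139]
tool_rot: [-0.0, 0.756, -0.654, 0.001]
wrist_force: [-0.2, 0.6, -0.1]
finger_gap: -0.0003
```

```bash
python3 snap.py
```

```text
17.0 [ 0.5355 -0.0179  0.3139] [-4.000e-04  7.564e-01 -6.541e-01  1.000e-03] [-0.18  0.56 -0.12] -0.00025964828712271944
[[0.1442, -0.9895, 0.002], [-0.9895, -0.1442, -0.0007], [0.001, -0.0019, -1.0]]
```

Request:
play_rows(
  series=[
    [0,0,0,0,0,0.03,0],
    [0,0,0,0,0,0.03,0],
    [0,0,0,0,0,0.03,0],
    [0,0,0,0,0,0.03,0],
    [0,0,0,0,0,0.0336,0],
    [0,0,0,0,0.02,0,0],
    [0,0,0,0,0.02,0,0],
    [0,0,0,0,0.015,0,0],
    [0,0,0,0,0.01,0,0],
    [0,0,0,0,0,0,0],
    [0,0,0,0,0,0,0],
  ],
)

```text
t: 18.1
eef_pos: [0.4704, -0.028, 0.1602]
tool_rot: [-0.0, 0.756, -0.655, 0.001]
wrist_force: [-0.5, -0.1, -0.6]
finger_gap: -0.0001
```

```bash
python3 snap.py
```

```text
18.1 [ 0.4704 -0.028   0.1602] [-3.000e-04  7.556e-01 -6.551e-01  8.000e-04] [-0.46 -0.12 -0.57] -7.341132174355997e-05
[[0.1417, -0.9899, 0.0016], [-0.9899, -0.1417, -0.0005], [0.0007, -0.0015, -1.0]]
```

Request:
play_rows(
  series=[
    [0,0,0,0,0.003,0,0],
    [0,0,0,0,0.003,0,0],
    [0,0,0,0,0.0032,0,0],
    [0,0,0,0,0,0,0],
    [0,0,0,0,0,0,0],
  ],
)

```text
t: 18.6
eef_pos: [0.4608, -0.029, 0.1599]
tool_rot: [-0.0, 0.756, -0.655, 0.0]
wrist_force: [2.2, -0.1, 0.5]
finger_gap: -0.0001
```

Request:
play_rows(
  series=[
    [0,0,0,0,-0.01,-0.01,0],
    [0,0,0,0,-0.02,-0.02,0],
    [0,0,0,0,-0.02,-0.03,0],
    [0,0,0,0,-0.02,-0.04,0],
    [0,0,0,0,0,-0.05,0],
    [0,0,0,0,0,0,0],
  ],
)

```text
t: 19.2
eef_pos: [0.5313, -0.0191, 0.3156]
tool_rot: [-0.002, 0.756, -0.655, 0.005]
wrist_force: [-0.2, 0.0, 0.0]
finger_gap: -0.0001
```

Request:
play_rows(
  series=[
    [0,0,0,0.0198,0.0272,0,0],
    [0,0,0,0.0198,0.0272,0,0],
    [0,0,0,0.0198,0.0272,0,0],
    [0,0,0,0.0198,0.0272,0,0],
    [0,0,0,0.0198,0.0272,0,0],
    [0,0,0,0.0198,0.0272,0,0],
    [0,0,0,0.0198,0.0272,0,0],
    [0,0,0,0.0198,0.0272,0,0],
    [0,0,0,0,0,0,0],
    [0,0,0,0,0,0,0],
  ],
)

```text
t: 20.2
eef_pos: [0.3365, -0.2066, 0.3094]
tool_rot: [-0.0, 0.755, -0.656, -0.001]
wrist_force: [0.5, 0.7, 1.4]
finger_gap: 0.0001
```

```bash
python3 snap.py wrist17 scene17; python3 - <<'E'
from h import *
d=ld("wrist17")
for th in (.96,1.0,1.04):
    P=[H-.098*Y+(-.134*np.cos(th)+o*np.sin(th))*X+np.array([0,0,.134*np.sin(th)+o*np.cos(th)]) for o in (.002,.006)]
    B=H-.12*Y-.147*np.cos(th)*X+np.array([0,0,.147*np.sin(th)])
    q=proj(d,P+[B]); print(th,"R2 R6 ball",np.round((q-[109,4]+.5)*8-.5,1).tolist())
i=cv2.imread("pics/wrist17.png")[4:79,109:209]; cv2.imwrite("pics/w17.png",cv2.resize(i,None,fx=8,fy=8,interpolation=cv2.INTER_CUBIC))
E
```

```text
20.3 [ 0.3372 -0.2061  0.3095] [-1.000e-04  7.560e-01 -6.546e-01 -4.000e-04] [ 0.68 -0.03  0.15] 0.0003069291661688137
[[0.1431, -0.9897, -0.0004], [-0.9897, -0.1431, 0.0006], [-0.0007, 0.0003, -1.0]]
0.96 R2 R6 ball [[325.5, 375.7], [312.9, 334.6], [526.4, 459.2]]
1.0 R2 R6 ball [[309.0, 319.5], [296.3, 276.1], [511.4, 397.7]]
1.04 R2 R6 ball [[292.5, 260.4], [279.9, 215.0], [496.2, 332.7]]
```

View pics/w17.png

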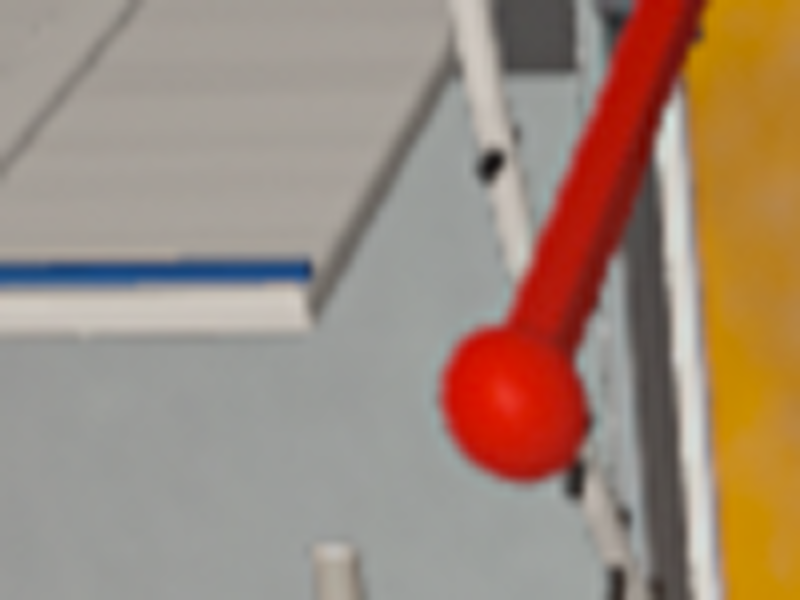

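View pics/scene17.png

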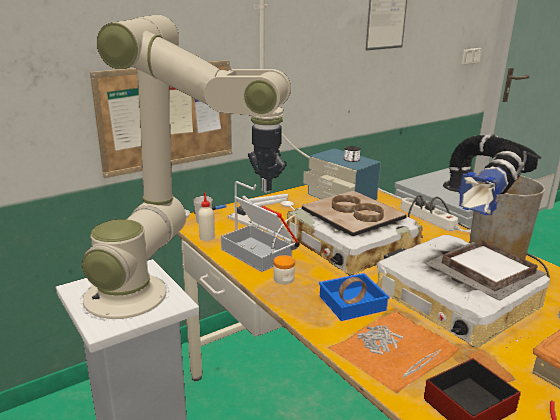

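The corner reads 0.993 rad and the ball 0.997 rad, so the cover and arm are in line to about 0.005 rad. The ring is in the bin at (353,290), the bottle, jar and cup stand upright, and the arm is clear. Handing in.

```bash
python3 -c "
from rig import robot
print(robot.hand_in())"
```

```text
the job is handed in; nothing more can be done
None
```

The ring is in the blue bin, and the cover is folded forward and left partly open in line with the red arm. I handed the job in at about 20 s.

- **Ring:** I gripped it by its rims on the robot's side, raised it 35 mm, slid it off the hook in -y and set it down in the bin. In the last picture it stands upright in the bin rather than lying flat.
- **Cover:** I pushed on its back with shut fingers, at about 5 N or less wherever I read the force. After the first push, the close wrist view showed it 0.024 rad too open, while the top view and the contact position suggested only about 0.01. I trusted the wrist view and pushed 3 mm more.
- **Last check:** the close wrist view puts the cover at 0.993 rad and the red arm at 0.997 rad, a difference of about 0.004 rad. I did not repeat the top-view check after that final push. Camera calibration adds some uncertainty to both angles, though most of it cancels in the difference.
- **Everything else:** the red arm read 0.995 rad before the push, so it appears untouched. The bottle, jar and cup were upright in place, and the arm was clear of everything.

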